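# Load a filter holder into the filter reader

### The arm

A 6-joint arm with a two-finger parallel gripper is mounted at the origin on the work surface. World frame = base frame: x ahead of the robot, y to its left, z up, the work surface at z = 0. Lengths are in mm, angles in rad, forces in N, time in s.
With the tool pointing down it reaches from about 275 to 1000 mm from the base axis. Payload 8.4 kg.
Tool frame: the origin (TCP) lies at the very end of the fingers, on their centre line; the grasp point (between the pads) lies r.hold_point_z behind it (r.hold_point_z is the distance from the TCP to the grasp point, in mm); x points along the fingers, z is the direction in which the jaws open and shut, and the axes are right-handed (so a half turn about x gives the same grasp; the last joint's range is limited). The gripper opens to 85 mm and grips with 20 to 120 N. Pads are 22 mm wide; open, the fingers measure 114 mm over their backs; the gripper's body (76 mm by 85 mm) begins 54 mm behind the grasp point. The pads swing forward as they close: fully open they stand 13 mm farther back than shut.
Start: joints at [1.182, 0.353, 1.633, -0, 1.155, -0.002], TCP at [235.765, 578.829, 231.281] pointing down, gripper open.
Joint ranges: [-2.63, 2.63], [-0.92, 2.1], [0.06, 2.66], [-1.3, 4.44], [0, 2.69], [-3.02, 3.02]. Speed limits (rad/s): [2.22, 2.22, 2.79, 3.14, 3.14, 3.14].

### API

Orientations are given as [roll, pitch, yaw] about the fixed x, y, z axes, in that order (R = Rz(yaw) Ry(pitch) Rx(roll)).
In Python, from rig import r gives the robot as it stands.
- The arm moves only by the tool jog_arm, never from a script. Its argument "series" is a list of rows, each a list of 7 numbers: the turn, a rotation vector about the tool's x, y, z in degrees, then the shift along the tool's x, y, z in cm, then the opening, from 0 (shut) to 1 (fully open). In form: [[wx, wy, wz, tx, ty, tz, fingers], ...]. A call has 1 to 20 rows; each row shifts and turns the commanded pose from where the row before left it, along the tool's axes as they then stand; what a row does not reach is not made up. A row lasts 1/10 s, in which the tool goes at most 50 mm and 8.59 degrees, less where a joint would pass 70% of its speed; a pose out of reach is approached as far as the arm can. A call with a gripper value outside its range is refused whole. The fingers move at their own pace and stop on an object; "force" is the grip in N (left out, the last holds). Time passes only in rows, so rows that do not move let the fingers close. It gives the time, the measured TCP pose, the force and the opening at its end, in the units of the state.
- r.sense(): the state, without advancing time (a new reading comes with each control period).
- r.grab_frame(name): name is "side" or "top"; returns (picture, depth): 480x640x3 uint8, red, green, blue; 480x640 float32, mm along the optical axis (not along the pixel's ray), 0 where there is no reading.
- r.get_calibration(name): a dict with "mtx" (3x3 intrinsics, pixels), "position" and "rotation" of the camera in the world. Camera axes: x right, y down, z forward; pixel columns grow to the right and rows downward; lengths in mm; the calibration is good to about 2 mm. A picture is of the moment at which its call begins. get_calibration takes no time and is no camera call.
- r.sign_off(): hands the job in, once; it reports no verdict.
The state is a dict: "clock": time; "qpos": joint angles; "qvel": joint speeds; "joint_efforts": joint torques, N m; "eef_pos": TCP position; "tcp_rot": TCP orientation; "contact_force": force on the tool from outside, world axes, zero at the start; "wrist_torque": the same for the moment, N m; "opening": opening from 0.0 (shut) to 1.0 (fully open).
Only numpy, scipy, OpenCV 4.12 (cv2) and the standard library are available. Lean on these libraries where they do the work, as an engineer would, in place of code of your own. Each camera call takes 0.05 s, during which the arm holds its last target.

### The job

Press the release button on the filter reader so that its tray pops out, set the stainless filter holder flat in the tray's round pocket and let go of it, then push the tray home until it clicks and stays shut with the holder inside. Go gently, by feel: never lean on the reader with more than about 1.5 kg (15 N), and leave the other things on the bench where they are.

Things in the scene. Friction and masses are not known exactly. Their poses are not given: they have to be found in the camera images.
- reader: Filter reader: low white box fixed to the bench, 200 deep (x) x 200 wide (y) x 70 mm high; a grey hump (98 mm high) on its roof starts 127 mm behind the front face. Origin: on the bench under the middle of the front face. x points from the front face into the box (the way the tray is pushed home), y left seen from the front, z up. Fingers may not press on it or its parts with over 18 N.
- tray (a joint): How far the tray stands out (m): 0 = latched home (start and end), 0.08 = fully out towards the reader's -x, kept there by a spring (3 N out, 5 N near home). To latch, push it past home (negative values), by 2 to 26 mm: this lost motion differs from reader to reader and cannot be seen. Unlatched, it springs out; latched, it comes back to 0 when let go.
- tray_front (a point): Middle of the outer face of the tray's upright front panel (116 wide, 44 high, 10 mm thick), 34 mm over the bench, 32 mm proud of the front face when home: push here along reader x. Felt there: 3 to 7 N on the way in, 7 to 10 N just before the click, a drop to 6 N at it, then within 2 mm a buffer, rising 12 N per mm: 12 to 15 N means clicked. Axes as reader.
- tray_pocket (a point): Centre of the floor of the tray's round pocket, 17 mm over the bench; 53 mm wide, 5 mm deep, chamfered rim, in a flat aluminium plate (top 22 mm over the bench). 52 mm behind the outer face of the front panel; with the tray out it lies 60 mm before the front face, open from above. The mouth's upper edge is 60 mm over the bench. Axes as reader.
- release_top (a point): Centre of the top of the release button, round, grey, 24 mm across, on the roof, 50 mm behind the front face and right of the middle seen from the front; top 88 mm over the bench, 18 mm over the roof, when up. Moves with the button.
- release (a joint): How far the button is pressed, in m: 0 = up, 0.014 = fully down (a hard stop). The catch lets go at 0.006 to 0.008. It takes about 3 N at first, 4 to 6 N where the catch lets go, about 8.5 N fully down, and springs back up.
- holder_center (a point): Centre, half-way up, of the loose stainless filter holder: round foot flange 50 mm across, 6 mm high, with a plain round hub 36 mm across above it, 28 mm high in all, standing upright; about 120 g. 14 mm above its underside, z up. The flange fits the pocket with 1.5 mm to spare all round. Seated, this point lies 14 mm above tray_pocket.
- stopper: Bystander: black rubber stopper, a cone 40 mm across below and 54 mm at the top, 34 mm high. Origin under its centre. It may stand in any of the three places of holder, stopper and cap.
- cap: Bystander: flat stainless cap, 66 mm across and 14 mm high. Origin under its centre.
- bottle: Bystander: glass bottle with white cap, 84 mm across, 170 mm high. Origin under its centre.
- beaker: Bystander: glass beaker, 70 mm across, 85 mm high. Origin under its centre.
- jar: Bystander: amber jar with white cap, 54 mm across, 60 mm high. Origin under its centre.
- dish: Bystander: small flat lidded dish, 63 mm across, 14 mm high. Origin under its centre.
- forceps: Bystander: flat steel forceps lying on the bench, 130 mm long, 4 mm thick. Origin under its middle.
Things that resemble listed ones, but are neither listed nor needed, are in the scene too. Leave any orange or yellow look-alike of the part that bears holder_center alone.

How it is judged (in metres and radians):
On the way, in this order (a step that is already met when the one before it is completed fails the run):
1. the release has been pressed and the tray has popped out, empty (value of joint tray above 0.07 m and horizontal distance between holder_center and tray_pocket above 0.06 m), for 0.2 s.
2. the filter holder sits flat in the pocket of the open tray, let go (value of joint tray above 0.05 m and horizontal distance between holder_center and tray_pocket below 0.004 m and z of holder_center in the frame of tray_pocket below 0.0165 m and angle between holder_center's own z axis and vertical below 0.1 rad and contact force between the fingers and anything else below 0.3 N), for 0.2 s.
At the end, for the whole second after the job is handed in: The tray is latched home (within 3 mm of where it was latched at the start) and stays there by itself, the release button is up (pressed less than 2 mm), and the filter holder sits upright in the tray's pocket: within 4 mm of its centre sideways, on its floor to 2.5 mm, tilted less than 0.1 rad (value of joint tray between -0.003 and 0.003 m and value of joint release below 0.002 m and horizontal distance between holder_center and tray_pocket below 0.004 m and z of holder_center in the frame of tray_pocket below 0.0165 m and angle between holder_center's own z axis and vertical below 0.1 rad); the robot touches nothing.
It fails at once if the fingers press on the reader, its tray or its button with over 18 N, or a thing is dropped on it or pressed into it with over 22 N (contact force between reader and the fingers above 18 N or contact force between reader and anything else above 22 N).
It fails at once if a bystander is moved by more than 20 mm (distance of any of stopper, cap, bottle, beaker, jar, dish, forceps from where it was at the start of the episode above 0.02 m).
It also fails if it takes over 69 s, if anything falls off the work surface, if the arm or the gripper's body presses on something with over 40 N, if the wrist force passes 120 N, or if a joint passes its speed limit or range.

## Working session

There is one attempt and no reset: what is moved stays moved. The work goes in short steps, Python scripts to look and compute and a tool call to move; the robot and the scene stay as the last step left them, time stands still between calls to the robot, and variables do not carry over. Pictures are saved under pics/ and viewed, and the job is handed in when it is done.

Besides the shell and the picture viewer there is one more tool, called after "Request:" in YAML: its name, and indented under it one key for each argument. jog_arm: Moves the arm, as the interface text tells. Its arguments: {"type":"object","properties":{"series":{"type":"array"},"force":{"type":"number"}},"required":["series"]}

```bash
ls; mkdir -p pics; python3 - <<'E'
from rig import r
import cv2,numpy as np
s=r.sense(); print({k:np.round(v,3).tolist() for k,v in s.items()}, r.hold_point_z)
for n in("side","top"):
    p,d=r.grab_frame(n); cv2.imwrite(f"pics/{n}0.png",p[:,:,::-1]); np.save(f"pics/{n}0d.npy",d); np.save(f"pics/{n}0p.npy",p)
    c=r.get_calibration(n); print(n,{k:np.round(v,3).tolist() for k,v in c.items()})
E
```

```text
pics
{'clock': 0.0, 'qpos': [1.182, 0.354, 1.634, 0.0, 1.155, -0.002], 'qvel': [0.0, 0.0, -0.001, -0.0, 0.0, -0.002], 'joint_efforts': [0.001, -60.525, -34.206, 0.0, 0.009, 0.0], 'eef_pos': [235.567, 578.377, 230.563], 'tcp_rot': [3.134, 1.569, -1.966], 'contact_force': [-0.444, -0.577, 0.619], 'wrist_torque': [0.019, -0.017, -0.039], 'opening': 1.001} 18.700000000000003
side {'mtx': [[557.104, 0.0, 328.754], [0.0, 557.104, 247.142], [0.0, 0.0, 1.0]], 'position': [-186.796, -710.178, 1021.533], 'rotation': [-2.324, 0.009, -0.806]}
top {'mtx': [[537.687, 0.0, 316.087], [0.0, 537.687, 252.454], [0.0, 0.0, 1.0]], 'position': [340.162, 31.204, 1124.154], 'rotation': [-2.949, -0.025, -1.585]}
```

View pics/side0.png

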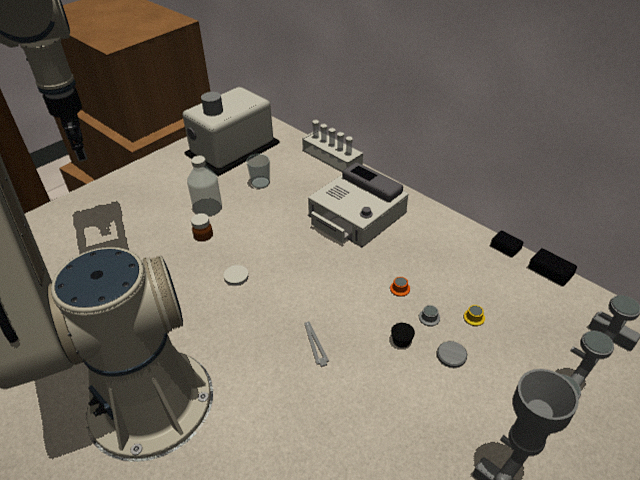

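View pics/top0.png

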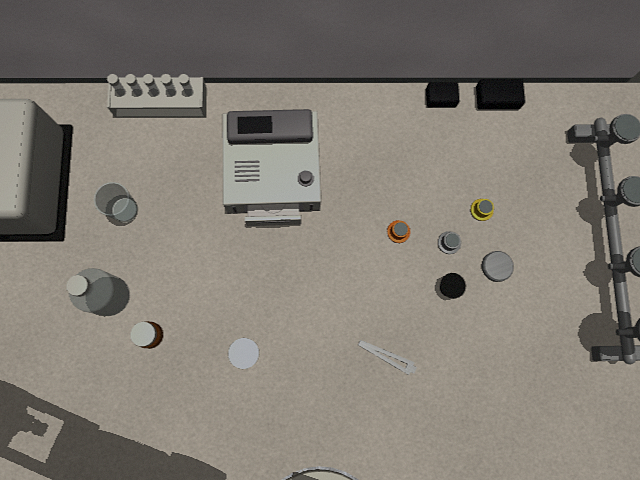

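The side view shows reader front/tray at (328,230), button at (366,212), and the plain grey holder at (430,316). In the top view, the button is at (306,178), the tray front at (273,217) and the holder at (450,242).

Things that could be taken for the holder (top view): orange look-alike (400,231), yellow look-alike (483,209), black stopper (452,286), flat cap (498,266), grey flanged part (450,242). I choose the last by its description and will check it in a crop.

```bash
cat > h.py <<'E'
import numpy as np,cv2
from scipy.spatial.transform import Rotation as R
from rig import r
def cal(n):
    c=r.get_calibration(n); rot=np.array(c['rotation'])
    M=rot if rot.shape==(3,3) else R.from_euler('xyz',rot).as_matrix()
    return np.array(c['mtx']),np.array(c['position']),M
def ray(n,u,v):
    K,p,M=cal(n); d=M@np.linalg.solve(K,[u,v,1.]); return p,d
def onplane(n,u,v,z):
    p,d=ray(n,u,v); return p+d*(z-p[2])/d[2]
def tri(uv1,uv2,n1="top",n2="side"):
    p,d=ray(n1,*uv1); q,e=ray(n2,*uv2)
    s=np.linalg.lstsq(np.c_[d,-e],q-p,rcond=None)[0]
    a=p+d*s[0]; b=q+e*s[1]; return (a+b)/2,np.linalg.norm(a-b)
def proj(n,X):
    K,p,M=cal(n); c=M.T@(np.array(X)-p); u=K@c; return u[:2]/u[2]
def cloud(n,d):
    K,p,M=cal(n); v,u=np.mgrid[:480,:640]
    return (np.stack([(u-K[0,2])/K[0,0]*d,(v-K[1,2])/K[1,1]*d,d],-1)@M.T)+p
E
python3 - <<'E'
from h import *
print(onplane("top",450,242,14),onplane("side",430,316,14))
for n,b,nm in(("top",(425,215,60,50),"ht"),("side",(405,295,60,50),"hs"),("top",(215,100,115,130),"rt"),("side",(295,155,120,100),"rs")):
    p=np.load(f"pics/{n}0p.npy"); x,y,w,h=b
    k=8 if w<100 else 5
    cv2.imwrite(f"pics/{nm}.png",cv2.resize(p[y:y+h,x:x+w,::-1],None,fx=k,fy=k,interpolation=cv2.INTER_CUBIC))
    d=np.load(f"pics/{n}0d.npy"); C=cloud(n,d)
    if w<100:
        c=C[y:y+h,x:x+w].reshape(-1,3); 
        for lo,hi in((4,12),(22,36)):
            m=(c[:,2]>lo)&(c[:,2]<hi); q=c[m]; print(nm,lo,len(q),q.min(0),q.max(0),np.median(q,0)) if m.any() else 0
        print(np.median(c[:,2]))
E
a=1; ls pics
```

```text
[ 576.16848165 -284.73466719   14.        ] [ 574.9617148  -293.43534656   14.        ]
ht 4 218 [ 528.76549223 -364.90347607    4.01310928] [ 637.63488135 -234.69249364   11.99702005] [ 575.35688428 -285.49152088    6.60161891]
ht 22 231 [ 559.07415618 -358.73142023   22.22741489] [ 632.34543006 -268.25087088   34.25181792] [ 577.0576455  -285.26573456   28.26533125]
-0.09499578136751552
hs 4 126 [ 476.02270996 -386.50611491    4.02808366] [ 652.16468069 -218.92150686   11.92448177] [ 563.56166901 -303.18960722    6.98325632]
hs 22 293 [ 465.46336204 -309.88465234   22.12549925] [ 597.36688573 -270.95336542   35.89299922] [ 562.11768865 -292.59206702   28.77045937]
-1.099366749339481
hs.png
ht.png
rs.png
rt.png
side0.png
side0d.npy
side0p.npy
top0.png
top0d.npy
top0p.npy
```

```bash
python3 - <<'E'
import cv2,numpy as np
a=[cv2.imread(f"pics/{n}.png") for n in("ht","hs","rt","rs")]
cv2.imwrite("pics/hc.png",np.hstack([cv2.resize(x,(396,330)) for x in a[:2]]))
cv2.imwrite("pics/rc.png",np.hstack([cv2.resize(x,(400,460)) for x in a[2:]]))
E
```

```text
(no output)
```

View pics/hc.png

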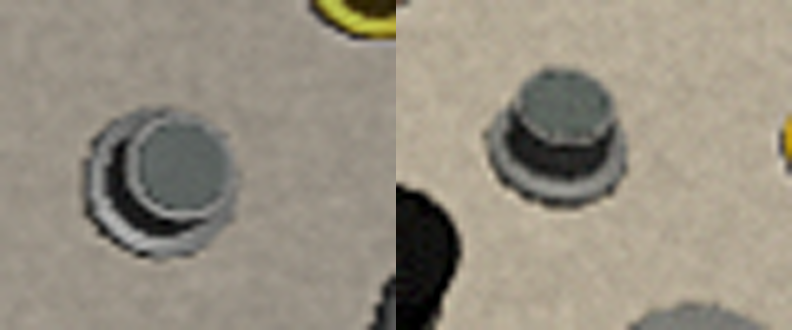

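View pics/rc.png

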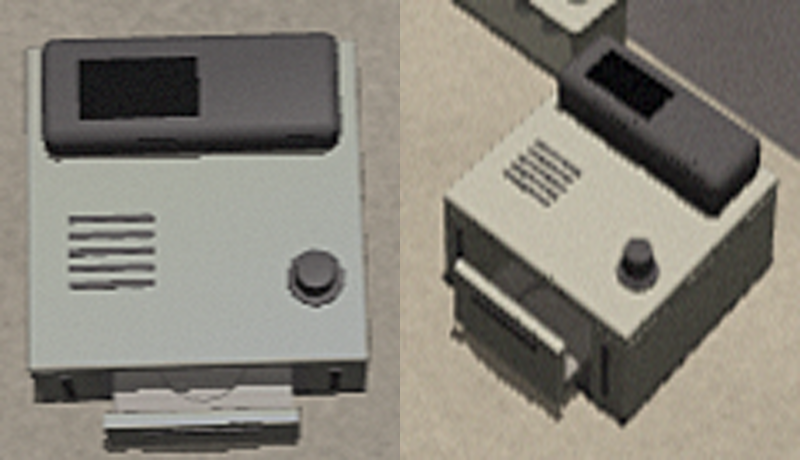

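The crops confirm it: plain grey flange and hub, upright, with its hub top at about (452.6,240.2) in the top view and (430.6,310.8) in the side view. The reader stands nearly square to the world, with its front facing the robot.

```bash
cat > meas.py <<'E'
from h import *
def blob(n,p,seed,tol=10,box=40):
    im=cv2.GaussianBlur(p,(3,3),0); m=np.zeros((482,642),np.uint8)
    cv2.floodFill(im.copy(),m,seed,0,(tol,)*3,(tol,)*3,4|cv2.FLOODFILL_MASK_ONLY|cv2.FLOODFILL_FIXED_RANGE|(255<<8))
    m=m[1:-1,1:-1]; cs,_=cv2.findContours(m,cv2.RETR_EXTERNAL,cv2.CHAIN_APPROX_NONE); c=max(cs,key=cv2.contourArea)
    return cv2.fitEllipse(cv2.convexHull(c)),m.sum()/255
E
python3 - <<'E'
from meas import *
P={n:np.load(f"pics/{n}0p.npy") for n in("top","side")}
for tol in(12,18,25):
  for nm,s1,s2,z in(("holder",(452,240),(431,311),28),("button",(306,177),(367,211),88)):
    a=blob("top",P["top"],s1,tol); b=blob("side",P["side"],s2,tol)
    print(tol,nm,np.round(a[0],1) if 0 else a,b)
    print("  tri",tri(a[0][0],b[0][0]),onplane("top",*a[0][0],z),onplane("side",*b[0][0],z))
C=cloud("top",np.load("pics/top0d.npy"))
m=(C[...,2]>64)&(C[...,2]<76); m[:, :215]=0;m[:,330:]=0;m[:100]=0;m[225:]=0
print(np.median(C[m],0)); q=C[m]
rect=cv2.minAreaRect(q[:,:2].astype(np.float32)); print("roof",rect,cv2.boxPoints(rect))
# front edge line fit: min x per column
ys=[];xs=[]
mm=cv2.morphologyEx(m.astype(np.uint8),cv2.MORPH_OPEN,np.ones((3,3)))
for u in range(228,318):
    v=np.where(mm[:,u])[0]
    if len(v): X=C[v.max(),u]; xs.append(X[0]);ys.append(X[1])
k=np.polyfit(ys,xs,1); print("front",k,np.degrees(np.arctan(k[0])),np.std(np.polyval(k,ys)-xs))
for v in (165,175,185,195):
    u=np.where(mm[v])[0]; print(C[v,u.min()],C[v,u.max()])
# tray panel top: z ~56
t=(C[...,2]>48)&(C[...,2]<62); t[:,:235]=0;t[:,312:]=0;t[:205]=0;t[232:]=0
q=C[t]; print(len(q),q.min(0),q.max(0),np.median(q,0))
E
```

```text
12 holder (((451.6502380371094, 239.6670379638672), (12.67678451538086, 14.274212837219238), 119.73442077636719), np.float64(142.0)) (((430.2203674316406, 310.9013671875), (9.740875244140625, 14.292418479919434), 102.54862213134766), np.float64(108.0))
  tri (array([ 580.61910118, -287.25619991,   21.74288735]), np.float64(2.668853417514332)) [ 578.16990487 -284.55438856   28.        ] [ 577.14064913 -290.48698283   28.        ]Traceback (most recent call last):
  File "<stdin>", line 5, in <module>
  File "meas.py", line 6, in blob
    return cv2.fitEllipse(cv2.convexHull(c)),m.sum()/255
           ~~~~~~~~~~~~~~^^^^^^^^^^^^^^^^^^^
cv2.error: OpenCV(4.12.0) /io/opencv/modules/imgproc/src/shapedescr.cpp:361: error: (-201:Incorrect size of input array) There should be at least 5 points to fit the ellipse in function 'fitEllipseNoDirect'
```

```bash
cat > a.py <<'E'
from meas import *
P={n:np.load(f"pics/{n}0p.npy") for n in("top","side")}
for tol in(18,25):
  for nm,s1,s2,z in(("holder",(452,240),(431,311),28),("orange",(400,229),(401,283),28),("yellow",(485,207),(476,311),28),("button",(306,177),(367,211),88),("stopper",(453,285),(402,330),34),("cap",(498,266),(452,353),14),("dish",(244,352),(236,273),14)):
   try:
    a=blob("top",P["top"],s1,tol); b=blob("side",P["side"],s2,tol)
    print(tol,nm,np.round(a[0][0]+a[0][1],1),np.round(b[0][0]+b[0][1],1), a[1],b[1])
    t=tri(a[0][0],b[0][0]);print("  tri",t[0].round(1),t[1].round(1),onplane("top",*a[0][0],z).round(1),onplane("side",*b[0][0],z).round(1))
   except cv2.error: print(nm,"fail")
C=cloud("top",np.load("pics/top0d.npy"))
m=(C[...,2]>64)&(C[...,2]<76); m[:, :215]=0;m[:,330:]=0;m[:100]=0;m[225:]=0
print(np.median(C[m],0)); q=C[m]
rect=cv2.minAreaRect(q[:,:2].astype(np.float32)); print("roof",rect)
mm=cv2.morphologyEx(m.astype(np.uint8),cv2.MORPH_OPEN,np.ones((3,3)))
ys=[];xs=[]
for u in range(228,318):
    v=np.where(mm[:,u])[0]
    if len(v): X=C[v.max(),u]; xs.append(X[0]);ys.append(X[1])
k=np.polyfit(ys,xs,1); print("front",k,np.degrees(np.arctan(k[0])),np.std(np.polyval(k,ys)-xs))
for v in (160,165,170,185,190,195):
    u=np.where(mm[v])[0]; print(C[v,u.min()].round(1),C[v,u.max()].round(1))
t=(C[...,2]>48)&(C[...,2]<62); t[:,:235]=0;t[:,312:]=0;t[:205]=0;t[232:]=0
q=C[t]; print(len(q),q.min(0),q.max(0),np.median(q,0))
# floor planes
for n in("top","side"):
    c=cloud(n,np.load(f"pics/{n}0d.npy"))
    for (X,Y) in((300,-100),(300,150),(500,-150),(500,-350),(600,-150)):
        u,v=proj(n,(X,Y,0)).astype(int); print(n,X,Y,np.median(c[v-3:v+4,u-3:u+4].reshape(-1,3),0).round(1))
E
python3 a.py
```

```text
18 holder [450.1 239.9  14.   23.5] [429.6 310.9  10.1  15.9] 211.0 119.0
  tri [ 581.2 -284.9   19.1] 3.7 [ 577.7 -281.2   28. ] [ 576.2 -289.5   28. ]
18 orange [400.3 228.5  11.8  12.5] [400.5 281.1   6.8   9.4] 122.0 57.0
  tri [ 605.3 -178.8   25. ] 3.2 [ 603.2 -177.2   28. ] [ 604.5 -181.1   28. ]
18 yellow [485.3 206.3  11.6  12.2] [475.5 310.    7.7  11.5] 119.0 75.0
  tri [ 652.4 -363.5   25. ] 2.9 [ 650.3 -361.4   28. ] [ 651.3 -365.2   28. ]
18 button [305.3 178.2  15.5  15.8] [365.7 209.5   3.6   7.3] 140.0 25.0
  tri [698.9  20.2  83.4] 6.0 [694.8  22.   88. ] [697.6  15.5  88. ]
18 stopper [452.  285.5  24.   24.7] [402.1 334.6  22.   24.4] 475.0 424.0
  tri [ 483.  -282.1   19.5] 1.5 [ 480.6 -277.5   34. ] [ 474.  -288.6   34. ]
18 cap [499.3 264.8  27.8  31.6] [452.2 352.   21.5  29.4] 662.0 500.0
  tri [ 527.  -388.4   10.6] 1.4 [ 525.9 -386.6   14. ] [ 525.3 -389.8   14. ]
18 dish [243.2 353.   29.2  30.7] [235.4 272.4  17.3  25.3] 715.0 347.0
  tri [352.1 149.7  13.9] 3.9 [350.5 150.9  14. ] [353.5 148.4  14. ]
25 holder [448.2 242.3  21.   23.4] [429.1 315.9  18.7
[... 1274 characters left out ...]
190.4  70.4] [730.7  -6.9  66. ]
[719.2 190.2  70.7] [719.1  -6.7  68.1]
[686.9 183.4  71.2] [686.6  -8.2  68.5]
[677.  189.6  69.2] [675.   -8.   71.4]
[667.1 189.8  67. ] [664.6  -7.8  70.6]
340 [613.46035498  10.49631286  48.04387035] [650.61082213 166.93496452  61.37545674] [620.70364427  90.93463407  54.92672799]
top 300 -100 [ 3.008e+02 -9.840e+01  3.000e-01]
top 300 150 [ 3.007e+02  1.501e+02 -3.000e-01]
top 500 -150 [ 500.6 -149.3   -1. ]
top 500 -350 [ 500.5 -347.4   -0.8]
top 600 -150 [ 600.3 -149.    -0.7]
side 300 -100 [301.8 -96.8  -1. ]
side 300 150 [299.8 155.1  -2.3]
side 500 -150 [ 501.1 -147.4   -1.7]
side 500 -350 [ 501.3 -347.3   -2.6]
side 600 -150 [ 601.2 -146.4   -1.8]
```

```bash
cat > plan.py <<'E'
import sys
from h import *
s=r.sense()
def info():
    M=R.from_euler('xyz',s['tcp_rot']).as_matrix()
    p=np.array(s['eef_pos'])
    print("t",round(float(s['clock']),2),"tcp",p.round(1),"F",np.round(s['contact_force'],1),"open",round(float(s['opening']),3),"zdir yaw",np.degrees(np.arctan2(M[1,2],M[0,2])).round(2),"xtool",M[:,0].round(4))
    return p,M
def plan(target,jawyaw=None):
    """jawyaw deg of tool z in world; tool x straight down. prints turn then shift (in the turned frame)"""
    p,M=info()
    if jawyaw is None: a=np.arctan2(M[1,2],M[0,2])
    else: a=np.radians(jawyaw)
    z=np.array([np.cos(a),np.sin(a),0]); x=np.array([0,0,-1.]); y=np.cross(z,x); T=np.c_[x,y,z]
    rv=R.from_matrix(M.T@T).as_rotvec(degrees=True); sh=T.T@(np.array(target)-p)/10
    print("turn",rv.round(2),"shift cm (after turn)",sh.round(2),"rows>=",int(np.ceil(max(np.linalg.norm(rv)/8.5,np.linalg.norm(sh)/5))))
if __name__=="__main__":
    v=[float(x) for x in sys.argv[1:]]
    if len(v)>=3: plan(v[:3],v[3] if len(v)>3 else None)
    else: info()
E
python3 plan.py 699.5 22.0 130 91.3;python3 plan.py 699.5 22.0 130 -88.7
```

```text
t 0.1 tcp [235.6 578.4 230.6] F [-0.2  1.3 -0.4] open 0.998 zdir yaw 67.84 xtool [-5.0e-04 -1.2e-03 -1.0e+00]
turn [-2.346e+01 -7.000e-02 -2.000e-02] shift cm (after turn) [ 10.06 -45.12 -56.68] rows>= 15
t 0.1 tcp [235.6 578.4 230.6] F [-0.2  1.3 -0.4] open 0.998 zdir yaw 67.84 xtool [-5.0e-04 -1.2e-03 -1.0e+00]
turn [ 1.5654e+02 -2.0000e-02  1.0000e-01] shift cm (after turn) [10.06 45.12 56.68] rows>= 19
```

Request:
jog_arm:
  series:
    - [-7.8,0,0,0,0,0,0]
    - [-7.8,0,0,0,0,0,0]
    - [-7.8,0,0,0,0,0,0]
    - [0,0,0,0.5,-2.8,-3.5,0]
    - [0,0,0,0.5,-2.8,-3.5,0]
    - [0,0,0,0.5,-2.8,-3.5,0]
    - [0,0,0,0.5,-2.8,-3.5,0]
    - [0,0,0,0.5,-2.8,-3.5,0]
    - [0,0,0,0.5,-2.8,-3.5,0]
    - [0,0,0,0.5,-2.8,-3.5,0]
    - [0,0,0,0.5,-2.8,-3.5,0]
    - [0,0,0,0.5,-2.8,-3.5,0]
    - [0,0,0,0.5,-2.8,-3.5,0]
    - [0,0,0,0.5,-2.8,-3.5,0]
    - [0,0,0,0.5,-2.8,-3.5,0]
    - [0,0,0,0.5,-2.8,-3.5,0]
    - [0,0,0,0.5,-2.8,-3.5,0]
    - [0,0,0,0.5,-2.8,-3.5,0]
    - [0,0,0,0,0,0,0]

```text
clock: 2.0
eef_pos: [669.5, 58.7, 155.1]
tcp_rot: [-2.707, 1.569, -1.118]
contact_force: [-0.4, 0.4, -0.2]
opening: -0.0
```

```bash
python3 plan.py 699.5 22.0 100 91.3; python3 - <<'E'
from h import *
p,d=r.grab_frame("top"); np.save("pics/top1p.npy",p); q,d=r.grab_frame("side"); np.save("pics/side1p.npy",q)
s=r.sense(); print(s['eef_pos'],proj("top",s['eef_pos']),proj("side",s['eef_pos']))
f=lambda p,x,y,w,h:cv2.resize(p[y:y+h,x:x+w,::-1],(400,400),interpolation=cv2.INTER_CUBIC)
cv2.imwrite("pics/c1.png",np.hstack([f(p,250,120,100,100),f(q,310,140,100,100)]))
E
```

```text
t 2.0 tcp [669.5  58.7 155.1] F [-0.4  0.4 -0.2] open -0.0 zdir yaw 91.04 xtool [ 6.0e-04 -1.2e-03 -1.0e+00]
turn [-0.26 -0.07  0.03] shift cm (after turn) [ 5.51 -2.91 -3.74] rows>= 2
[666.807559    62.09171906 155.37466432] [284.31204819 180.78035758] [345.04180078 186.85854472]
```

View pics/c1.png

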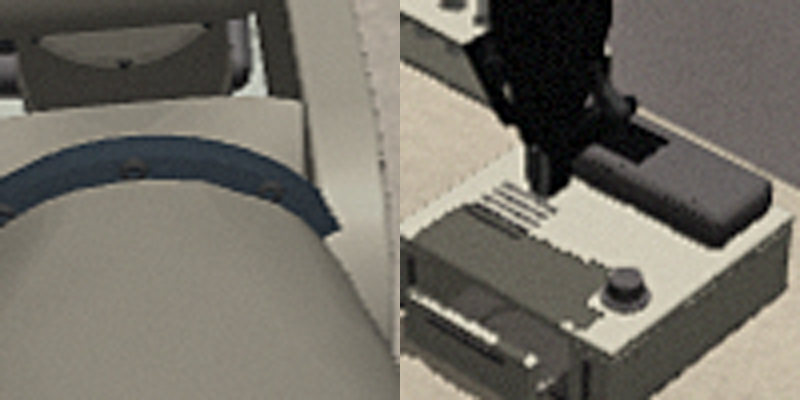

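The top view is blocked by the arm. The side view shows the shut fingertips at about (347,187) against a predicted (345,187), so the calibration is fair. Next I move over the button.

Request:
jog_arm:
  series:
    - [0,0,0,0,-1.0,-1.25,0]
    - [0,0,0,0,-1.0,-1.25,0]
    - [0,0,0,0,-1.0,-1.25,0]
    - [0,0,0,1.3,0,0,0]
    - [0,0,0,1.3,0,0,0]
    - [0,0,0,1.3,0,0,0]
    - [0,0,0,1.3,0,0,0]
    - [0,0,0,0,0,0,0]
    - [0,0,0,0,0,0,0]

```text
clock: 3.0
eef_pos: [697.4, 26.5, 103.7]
tcp_rot: [1.567, 1.57, -3.124]
contact_force: [-0.3, 0.2, 0.2]
opening: 0.003
```

```bash
python3 plan.py 699.5 22.0 95 91.3; python3 - <<'E'
from h import *
q,d=r.grab_frame("side")
s=r.sense(); print(s['eef_pos'],proj("side",s['eef_pos']))
cv2.imwrite("pics/c2.png",cv2.resize(q[140:240,310:410,::-1],(600,600),interpolation=cv2.INTER_CUBIC))
E
```

```text
t 3.0 tcp [697.4  26.5 103.7] F [-0.3  0.2  0.2] open 0.003 zdir yaw 91.26 xtool [-0.0011 -0.     -1.    ]
turn [-0.04  0.   -0.06] shift cm (after turn) [ 0.87 -0.2  -0.45] rows>= 1
[697.9272857   26.42961729 104.37503656] [362.83897496 202.83067019]
```

View pics/c2.png

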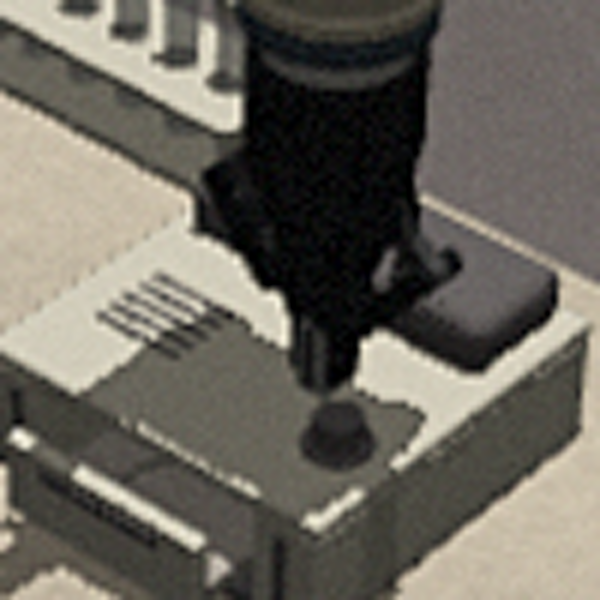

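The side view shows the fingertips at (363,204) and the button top at (366,209): about 5 mm more to −y is needed, then down.

Request:
jog_arm:
  series:
    - [0,0,0,0,-0.15,-0.5,0]
    - [0,0,0,0.4,0,0,0]
    - [0,0,0,0.4,0,0,0]
    - [0,0,0,0.4,0,0,0]
    - [0,0,0,0.2,0,0,0]
    - [0,0,0,0.2,0,0,0]
    - [0,0,0,0.2,0,0,0]
    - [0,0,0,0,0,0,0]

```text
clock: 3.85
eef_pos: [699.3, 21.2, 86.3]
tcp_rot: [1.75, 1.571, -2.941]
contact_force: [-1.8, 0.8, 1.7]
opening: -0.0
```

```bash
python3 plan.py 699.5 22.0 78 91.3
```

```text
t 3.85 tcp [699.3  21.2  86.3] F [-1.8  0.8  1.7] open -0.0 zdir yaw 91.24 xtool [-2.e-04 -1.e-04 -1.e+00]
turn [-0.06 -0.   -0.01] shift cm (after turn) [ 0.83 -0.02  0.08] rows>= 1
```

Contact with the button is starting. I press about 7 to 8 mm more in small rows.

Request:
jog_arm:
  series:
    - [0,0,0,0.15,0,0,0]
    - [0,0,0,0.15,0,0,0]
    - [0,0,0,0.15,0,0,0]
    - [0,0,0,0.15,0,0,0]
    - [0,0,0,0,0,0,0]

```text
clock: 4.35
eef_pos: [699.5, 21.2, 80.2]
tcp_rot: [-0.51, 1.571, 1.083]
contact_force: [-2.0, 0.2, 5.6]
opening: 0.003
```

Request:
jog_arm:
  series:
    - [0,0,0,0.15,0,0,0]
    - [0,0,0,0,0,0,0]
    - [0,0,0,0,0,0,0]

```text
clock: 4.65
eef_pos: [699.5, 21.2, 78.9]
tcp_rot: [-0.955, 1.571, 0.637]
contact_force: [-3.0, -0.5, 5.9]
opening: -0.002
```

```bash
python3 - <<'E'
from h import *
q,d=r.grab_frame("side")
s=r.sense(); print(s['eef_pos'],s['contact_force'])
cv2.imwrite("pics/c3.png",cv2.resize(q[140:260,290:410,::-1],(600,600),interpolation=cv2.INTER_CUBIC))
E
```

```text
[699.44614728  21.19531432  78.94620663] [-3.67386101  0.24529394  6.15144646]
```

View pics/c3.png

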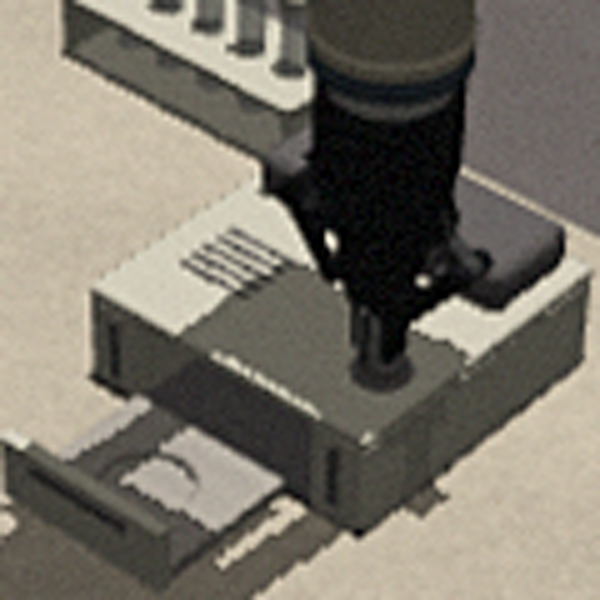

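The tray has popped out: in the side view the plate and pocket are seen at about (322,236), empty. I retreat upwards, turning the jaws 90° for a first centring squeeze.

Request:
jog_arm:
  series:
    - [0,0,0,-2.0,0,0,0]
    - [0,0,0,-3.5,0,0,0]
    - [0,0,0,-2.5,0,0,0]
    - [8.18,0,0,0,0,0,0.5]
    - [8.18,0,0,0,0,0,0.8]
    - [8.18,0,0,0,0,0,0.8]
    - [8.18,0,0,0,0,0,0.8]
    - [8.18,0,0,0,0,0,0.8]
    - [8.18,0,0,0,0,0,0.8]
    - [8.18,0,0,0,0,0,0.8]
    - [8.18,0,0,0,0,0,0.8]
    - [8.18,0,0,0,0,0,0.8]
    - [8.18,0,0,0,0,0,0.8]
    - [8.18,0,0,0,0,0,0.8]
    - [0,0,0,0,0,0,0.8]

```text
clock: 6.2
eef_pos: [699.6, 21.2, 158.3]
tcp_rot: [0.201, 1.571, 0.221]
contact_force: [0.2, 0.3, -0.6]
opening: 0.803
```

```bash
python3 plan.py 578 -285 110 1.3
```

```text
t 6.2 tcp [699.6  21.2 158.3] F [ 0.2  0.3 -0.6] open 0.803 zdir yaw 1.14 xtool [ 1.e-04  0.e+00 -1.e+00]
turn [-0.16  0.01 -0.  ] shift cm (after turn) [  4.83 -30.34 -12.85] rows>= 7
```

Request:
jog_arm:
  series:
    - [0,0,0,0.6,-3.8,-1.6,0.8]
    - [0,0,0,0.6,-3.8,-1.6,0.8]
    - [0,0,0,0.6,-3.8,-1.6,0.8]
    - [0,0,0,0.6,-3.8,-1.6,0.8]
    - [0,0,0,0.6,-3.8,-1.6,0.8]
    - [0,0,0,0.6,-3.8,-1.6,0.8]
    - [0,0,0,0.6,-3.8,-1.6,0.8]
    - [0,0,0,0.6,-3.8,-1.6,0.8]
    - [0,0,0,0,0,0,0.8]
    - [0,0,0,0,0,0,0.8]
    - [0,0,0,0,0,0,0.8]

```text
clock: 7.3
eef_pos: [578.6, -284.8, 110.8]
tcp_rot: [0.447, 1.57, 0.471]
contact_force: [0.1, 0.7, -0.4]
opening: 0.8
```

```bash
python3 plan.py 578 -285 50 1.3; python3 - <<'E'
from h import *
p,d=r.grab_frame("top"); np.save("pics/top4p.npy",p);np.save("pics/top4d.npy",d); q,e=r.grab_frame("side"); np.save("pics/side4p.npy",q)
s=r.sense(); print(s['eef_pos'],proj("side",s['eef_pos']),proj("top",s['eef_pos']))
f=lambda p,x,y,w,h:cv2.resize(p[y:y+h,x:x+w,::-1],(400,400),interpolation=cv2.INTER_CUBIC)
cv2.imwrite("pics/c4.png",np.hstack([f(p,210,170,130,130),f(q,370,230,130,130)]))
cv2.imwrite("pics/top4.png",p[:,:,::-1])
E
```

```text
t 7.3 tcp [ 578.6 -284.8  110.8] F [ 0.1  0.7 -0.4] open 0.8 zdir yaw 1.39 xtool [ 3.e-04  2.e-04 -1.e+00]
turn [ 0.09  0.02 -0.01] shift cm (after turn) [ 6.08 -0.01 -0.06] rows>= 2
[ 578.8280926  -284.42266193  110.95472382] [432.75086287 284.75082162] [463.14853578 230.20359351]
```

View pics/c4.png

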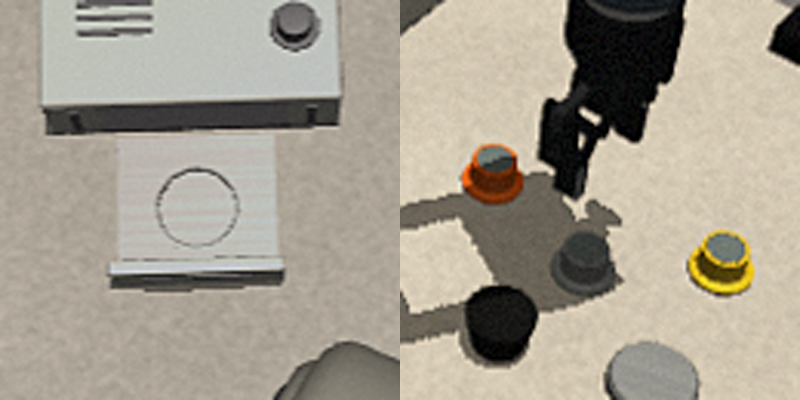

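View pics/top4.png

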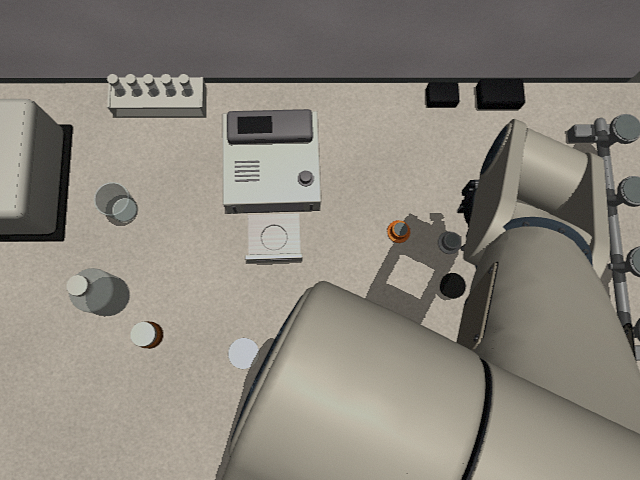

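The top view shows the open tray with its round pocket at about (274,237), and the release button up. The side view shows the gripper above the holder. I measure the pocket now.

```bash
cat > pocket.py <<'E'
from h import *
from scipy.optimize import least_squares
p=np.load("pics/top4p.npy"); g=cv2.cvtColor(p,cv2.COLOR_RGB2GRAY).astype(np.float32)
# dark ring: local contrast
bh=cv2.morphologyEx(g,cv2.MORPH_BLACKHAT,cv2.getStructuringElement(cv2.MORPH_ELLIPSE,(7,7)))
pts=[]
c0=np.array([274.3,237.3])
for it in range(3):
    pts=[]
    for a in np.arange(0,2*np.pi,np.pi/24):
        rr=np.arange(9.5,17,0.1); d=np.array([np.cos(a),np.sin(a)])
        q=(c0+rr[:,None]*d).astype(np.float32)
        val=cv2.remap(bh,q[None,:,0],q[None,:,1],cv2.INTER_LINEAR)[0]
        if val.max()>15:
            w=np.where(val>val.max()*.5,val,0); pts.append(c0+(rr*w).sum()/w.sum()*d)
    pts=np.array(pts); e=cv2.fitEllipse(pts.astype(np.float32)); c0=np.array(e[0])
print(len(pts),e)
for z in(17,22): print(z,onplane("top",*e[0],z))
W=np.array([onplane("top",*q,22) for q in pts]); f=least_squares(lambda x:np.hypot(W[:,0]-x[0],W[:,1]-x[1])-x[2],[589,88,26],loss='soft_l1'); print(f.x, np.abs(f.fun).max())
d=np.load("pics/top4d.npy"); C=cloud("top",d)
q=C[225:250,262:286].reshape(-1,3); print("inside z",np.median(q[:,2]), "plate", np.median(C[222:228,252:258,2]),np.median(C[245:250,288:294,2]))
# plate side edges/panel top edge in image
for z,(lo,hi) in {"plate":(15,30),"panel":(48,64)}.items():
    m=(C[...,2]>lo)&(C[...,2]<hi); m[:,:235]=0;m[:,315:]=0;m[:212]=0;m[270:]=0
    q=C[m]; print(z,len(q),cv2.minAreaRect(q[:,:2].astype(np.float32)),np.median(q,0))
E
python3 pocket.py
```

```text
48 ((273.740966796875, 237.2823486328125), (25.19598960876465, 25.545087814331055), 88.51696014404297)
17 [589.14002973  89.15099647  17.        ]
22 [588.01562394  88.88930472  22.        ]
[588.34847407  88.92062498  26.75535398] 3.7104613125744237
inside z 17.42811281988702 plate 22.450094601281307 22.069297648640145
plate 2026 ((587.7935180664062, 88.65640258789062), (103.28852844238281, 114.63938903808594), 1.4018635749816895) [595.22919505  88.536097    21.19671821]
panel 324 ((541.1954956054688, 87.54708099365234), (12.489283561706543, 115.35796356201172), 1.765107274055481) [541.04805047  88.66766774  55.21941904]
```

```bash
cat > hold.py <<'E'
from h import *
from scipy.optimize import least_squares
def fit(n,c0,zf=3.,Rf=25.,guess=(577,-285),img=None):
    p=(np.load(f"pics/{n}0p.npy") if img is None else img).astype(np.float32)
    sat=p[...,0]-p[...,2]   # bench is beige: R-B large
    sat=cv2.GaussianBlur(sat,(3,3),0.7)
    x,y=map(int,c0); bg=np.median(np.r_[sat[y-28:y-20,x-20:x+20].ravel()]); fg=np.median(sat[y-3:y+3,x-3:x+3])
    W=[]
    for a in np.arange(0,2*np.pi,np.pi/30):
        d=np.array([np.cos(a),np.sin(a)]); rr=np.arange(6,20,.1); q=(np.array(c0)+rr[:,None]*d).astype(np.float32)
        v=cv2.remap(sat,q[None,:,0],q[None,:,1],cv2.INTER_LINEAR)[0]
        i=np.where(v<(bg+fg)/2)[0]
        if len(i): W.append(onplane(n,*q[i.max()],zf))
    W=np.array(W); dirn=np.array(guess)-cal(n)[1][:2]; dirn/=np.linalg.norm(dirn)
    c=np.array(guess,float)
    for _ in range(3):
        k=((W[:,:2]-c)@dirn<8)
        f=least_squares(lambda x:np.hypot(W[k,0]-x[0],W[k,1]-x[1])-x[2],[*c,Rf],loss='soft_l1'); c=f.x[:2]
    g=least_squares(lambda x:np.hypot(W[k,0]-x[0],W[k,1]-x[1])-Rf,c,loss='soft_l1')
    print(n,"bg/fg",bg,fg,"free",f.x.round(1),"fixedR",g.x.round(1),"rms",np.std(f.fun).round(2),k.sum()); return f.x
if __name__=="__main__":
    fit("top",(450,242)); fit("side",(430,316))
E
python3 hold.py
```

```text
top bg/fg 19.165583 -3.1655827 free [ 577.7 -284.8   24.2] fixedR [ 578.3 -285.5] rms 0.29 34
side bg/fg 30.293798 2.4505973 free [ 577.9 -289.9   24.3] fixedR [ 578.5 -289.4] rms 0.34 32
```

Request:
jog_arm:
  series:
    - [0,0,0,2.0,0,-0.07,0.8]
    - [0,0,0,3.0,0,0,0.8]
    - [0,0,0,3.0,0,0,0.8]
    - [0,0,0,1.2,0,0,0.8]
    - [0,0,0,0.8,0,0,0.8]
    - [0,0,0,0,0,0,0.8]
    - [0,0,0,0,0,0,0.6]
    - [0,0,0,0,0,0,0.5]
    - [0,0,0,0,0,0,0.45]
    - [0,0,0,0,0,0,0.4]
    - [0,0,0,0,0,0,0.35]
    - [0,0,0,0,0,0,0.35]
    - [0,0,0,0,0,0,0.35]
  force: 20

```text
clock: 8.7
eef_pos: [578.0, -285.9, 11.9]
tcp_rot: [-0.473, 1.569, -0.451]
contact_force: [-1.1, 0.7, 6.8]
opening: 0.406
```

```bash
python3 plan.py
```

```text
t 8.7 tcp [ 578.  -285.9   11.9] F [-1.1  0.7  6.8] open 0.406 zdir yaw 1.25 xtool [ 1.2e-03 -6.0e-04 -1.0e+00]
```

Squeezed once (opening 0.406, centred along x at x≈578). I open, turn the jaws by 90° around the hub, and grip.

Request:
jog_arm:
  series:
    - [0,0,0,0,0,0,0.6]
    - [0,0,0,0,0,0,0.8]
    - [0,0,0,0,0,0,0.8]
    - [-8.18,0,0,0,0,0,0.8]
    - [-8.18,0,0,0,0,0,0.8]
    - [-8.18,0,0,0,0,0,0.8]
    - [-8.18,0,0,0,0,0,0.8]
    - [-8.18,0,0,0,0,0,0.8]
    - [-8.18,0,0,0,0,0,0.8]
    - [-8.18,0,0,0,0,0,0.8]
    - [-8.18,0,0,0,0,0,0.8]
    - [-8.18,0,0,0,0,0,0.8]
    - [-8.18,0,0,0,0,0,0.8]
    - [-8.18,0,0,0,0,0,0.8]
    - [0,0,0,0,0,0,0.8]
    - [0,0,0,0,0,0,0.8]

```text
clock: 10.3
eef_pos: [577.3, -285.5, 10.7]
tcp_rot: [1.193, 1.571, 2.782]
contact_force: [-0.3, 0.0, -0.8]
opening: 0.801
```

```bash
python3 plan.py 578 -285.5 10 91.3
```

```text
t 10.3 tcp [ 577.3 -285.5   10.7] F [-0.3  0.  -0.8] open 0.801 zdir yaw 91.0 xtool [-2.e-04  1.e-04 -1.e+00]
turn [-0.3   0.   -0.01] shift cm (after turn) [ 0.07 -0.07 -0.  ] rows>= 1
```

Request:
jog_arm:
  series:
    - [-0.3,0,0,-0.1,-0.07,0,0.8]
    - [0,0,0,0,0,0,0.6]
    - [0,0,0,0,0,0,0.5]
    - [0,0,0,0,0,0,0.4]
    - [0,0,0,0,0,0,0.3]
    - [0,0,0,0,0,0,0.3]
    - [0,0,0,0,0,0,0.3]
    - [0,0,0,0,0,0,0.3]
  force: 30

```text
clock: 11.1
eef_pos: [578.3, -285.6, 12.1]
tcp_rot: [-2.026, 1.57, -0.429]
contact_force: [-0.7, 0.4, 5.0]
opening: 0.402
```

```bash
python3 plan.py
```

```text
t 11.1 tcp [ 578.3 -285.6   12.1] F [-0.7  0.4  5. ] open 0.402 zdir yaw 91.53 xtool [ 3.e-04 -1.e-04 -1.e+00]
```

Request:
jog_arm:
  series:
    - [0,0,0,-1.0,0,0,0.3]
    - [0,0,0,-2.5,0,0,0.3]
    - [0,0,0,-3.5,0,0,0.3]
    - [0,0,0,-3.0,0,0,0.3]
    - [0,0,0,0,0,0,0.3]
    - [0,0,0,0,0,0,0.3]

```text
clock: 11.7
eef_pos: [578.3, -285.6, 112.4]
tcp_rot: [-2.055, 1.57, -0.457]
contact_force: [-0.0, 0.3, -1.9]
opening: 0.406
```

```bash
python3 plan.py 588.7 88.4 110 91.3;  python3 - <<'E'
from h import *
q,e=r.grab_frame("side")
cv2.imwrite("pics/c5.png",cv2.resize(q[230:360,370:500,::-1],(400,400),interpolation=cv2.INTER_CUBIC))
E
```

```text
t 11.7 tcp [ 578.3 -285.6  112.4] F [-0.   0.3 -1.9] open 0.406 zdir yaw 91.54 xtool [ 1.1e-03 -5.0e-04 -1.0e+00]
turn [ 0.24 -0.03  0.06] shift cm (after turn) [ 0.24 -1.89 37.36] rows>= 8
```

View pics/c5.png

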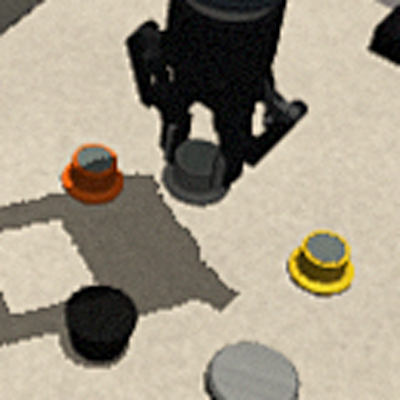

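The side view shows the grey holder held upright in the fingers at about (435,286). The orange and yellow parts, stopper and cap are untouched. I carry it over the pocket.

Request:
jog_arm:
  series:
    - [0.24,0,0,0,-0.1,2.0,0.3]
    - [0,0,0,0,-0.2,4.0,0.3]
    - [0,0,0,0,-0.2,4.0,0.3]
    - [0,0,0,0,-0.2,4.0,0.3]
    - [0,0,0,0,-0.2,4.0,0.3]
    - [0,0,0,0,-0.2,4.0,0.3]
    - [0,0,0,0,-0.2,4.0,0.3]
    - [0,0,0,0,-0.2,4.0,0.3]
    - [0,0,0,0,-0.2,4.0,0.3]
    - [0,0,0,0,-0.2,2.0,0.3]
    - [0,0,0,0.2,-0.1,1.4,0.3]
    - [0,0,0,0,0,0,0.3]
    - [0,0,0,0,0,0,0.3]
    - [0,0,0,0,0,0,0.3]

```text
clock: 13.15
eef_pos: [589.3, 87.7, 109.4]
tcp_rot: [1.964, 1.57, -2.727]
contact_force: [-0.3, -0.2, -1.1]
opening: 0.398
```

```bash
python3 plan.py 588.7 88.4 60 91.3
```

```text
t 13.15 tcp [589.3  87.7 109.4] F [-0.3 -0.2 -1.1] open 0.398 zdir yaw 91.24 xtool [-8.e-04 -4.e-04 -1.e+00]
turn [-0.06 -0.02 -0.05] shift cm (after turn) [4.94 0.06 0.07] rows>= 1
```

Request:
jog_arm:
  series:
    - [0,0,0,2.0,0.05,0.07,0.3]
    - [0,0,0,2.5,0,0,0.3]
    - [0,0,0,1.5,0,0,0.3]
    - [0,0,0,0.6,0,0,0.3]
    - [0,0,0,0,0,0,0.3]
    - [0,0,0,0,0,0,0.3]
    - [0,0,0,0,0,0,0.3]

```text
clock: 13.85
eef_pos: [589.8, 89.6, 44.8]
tcp_rot: [-1.449, 1.569, 0.144]
contact_force: [0.4, 0.1, -0.7]
opening: 0.404
```

```bash
python3 plan.py 588.7 88.4 29 91.3;  python3 - <<'E'
from h import *
q,e=r.grab_frame("side"); np.save("pics/side6p.npy",q)
s=r.sense();P=s['eef_pos']
print(P,[ (n,proj("side",X).round(1)) for n,X in(("under ctr",(P[0],P[1],P[2]-12)),("pocket",(588.7,88.4,22)))])
p,e=r.grab_frame("top")
f=lambda p,x,y,w,h:cv2.resize(p[y:y+h,x:x+w,::-1],(400,400),interpolation=cv2.INTER_CUBIC)
cv2.imwrite("pics/c6.png",np.hstack([f(p,225,190,100,100),f(q,275,180,100,100)]))
E
```

```text
t 13.85 tcp [589.8  89.6  44.8] F [ 0.4  0.1 -0.7] open 0.404 zdir yaw 91.29 xtool [ 1.6e-03  2.0e-04 -1.0e+00]
turn [-0.01  0.01  0.09] shift cm (after turn) [ 1.58  0.11 -0.11] rows>= 1
[589.72647542  89.63256656  44.71789293] [('under ctr', array([317.4, 232.2])), ('pocket', array([317.6, 235.6]))]
```

View pics/c6.png

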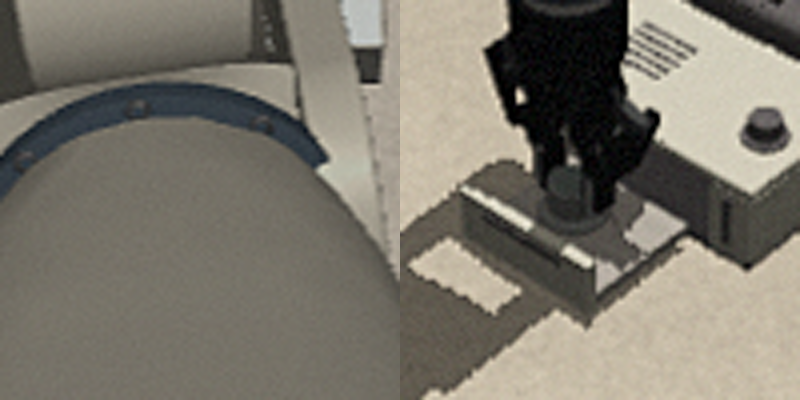

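The top view is blocked. The side view shows the holder upright over the pocket at about (318,231), clear of the front panel. I check the pocket against the earlier side picture, where it was unobstructed.

```bash
python3 - <<'E'
from h import *
from scipy.optimize import least_squares
p=np.load("pics/side4p.npy"); 
cv2.imwrite("pics/c7.png",cv2.resize(p[205:265,285:345,::-1],(600,600),interpolation=cv2.INTER_CUBIC))
for y in (88.4,):
  print([proj("side",(588.7+26.5*np.cos(a),y+26.5*np.sin(a),22)).round(1).tolist() for a in np.arange(0,6.28,np.pi/2)])
E
```

```text
[[324.5, 230.8], [310.6, 231.1], [310.6, 240.4], [324.7, 240.1]]
```

View pics/c7.png

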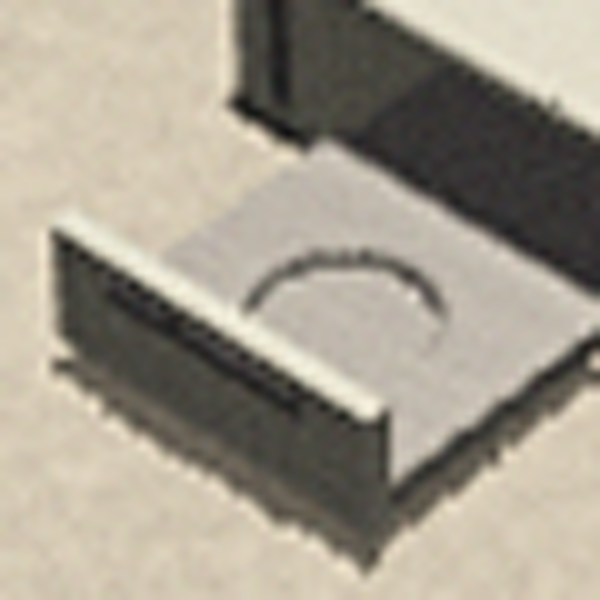

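In the side picture the pocket is centred at about u=319.6 against a predicted 317.6. That +2 px bias is the same one seen on the fingertips and the holder, so the top-view estimate holds. I centre and lower.

Request:
jog_arm:
  series:
    - [0,0,0,0,0.1,-0.1,0.3]
    - [0,0,0,0.4,0,0,0.3]
    - [0,0,0,0.3,0,0,0.3]
    - [0,0,0,0,0,0,0.3]
    - [0,0,0,0,0,0,0.3]
    - [0,0,0,0,0,0,0.3]

```text
clock: 14.55
eef_pos: [588.1, 88.5, 36.7]
tcp_rot: [1.921, 1.571, -2.769]
contact_force: [-1.0, 0.4, -1.6]
opening: 0.401
```

```bash
python3 plan.py 588.7 88.4 29 91.3
```

```text
t 14.55 tcp [588.1  88.5  36.7] F [-1.   0.4 -1.6] open 0.401 zdir yaw 91.3 xtool [-1.e-04 -0.e+00 -1.e+00]
turn [ 0. -0. -0.] shift cm (after turn) [ 0.77 -0.06 -0.01] rows>= 1
```

Request:
jog_arm:
  series:
    - [0,0,0,0.1,-0.05,0,0.3]
    - [0,0,0,0.1,0,0,0.3]
    - [0,0,0,0.1,0,0,0.3]
    - [0,0,0,0.1,0,0,0.3]
    - [0,0,0,0.1,0,0,0.3]
    - [0,0,0,0,0,0,0.3]
    - [0,0,0,0,0,0,0.3]

```text
clock: 15.25
eef_pos: [588.6, 88.5, 31.8]
tcp_rot: [-2.362, 1.571, -0.768]
contact_force: [0.6, -1.3, -2.0]
opening: 0.407
```

```bash
python3 plan.py 588.7 88.4 29 91.3
```

```text
t 15.25 tcp [588.6  88.5  31.8] F [ 0.6 -1.3 -2. ] open 0.407 zdir yaw 91.3 xtool [ 1.e-04 -1.e-04 -1.e+00]
turn [ 0. -0.  0.] shift cm (after turn) [ 0.28 -0.01 -0.01] rows>= 1
```

Request:
jog_arm:
  series:
    - [0,0,0,0.1,0,0,0.3]
    - [0,0,0,0.1,0,0,0.3]
    - [0,0,0,0.05,0,0,0.3]
    - [0,0,0,0,0,0,0.3]
    - [0,0,0,0,0,0,0.3]

```text
clock: 15.75
eef_pos: [588.7, 88.5, 29.3]
tcp_rot: [-1.643, 1.571, -0.05]
contact_force: [1.4, -0.5, -1.0]
opening: 0.397
```

```bash
python3 plan.py 588.7 88.4 29 91.3
```

```text
t 15.75 tcp [588.7  88.5  29.3] F [ 1.4 -0.5 -1. ] open 0.397 zdir yaw 91.3 xtool [ 2.e-04 -0.e+00 -1.e+00]
turn [-0.   -0.    0.01] shift cm (after turn) [ 0.03  0.   -0.01] rows>= 1
```

Request:
jog_arm:
  series:
    - [0,0,0,0.05,0,0,0.3]
    - [0,0,0,0.05,0,0,0.3]
    - [0,0,0,0,0,0,0.3]
    - [0,0,0,0,0,0,0.3]

```text
clock: 16.15
eef_pos: [588.8, 88.5, 29.0]
tcp_rot: [-1.625, 1.57, -0.031]
contact_force: [-0.9, -0.8, 7.1]
opening: 0.402
```

Firm support at TCP z=29.0 (7 N), as expected for the pocket floor. I let go and rise.

Request:
jog_arm:
  series:
    - [0,0,0,-0.05,0,0,0.42]
    - [0,0,0,0,0,0,0.46]
    - [0,0,0,0,0,0,0.52]
    - [0,0,0,0,0,0,0.6]
    - [0,0,0,0,0,0,0.65]
    - [0,0,0,0,0,0,0.65]
    - [0,0,0,0,0,0,0.65]

```text
clock: 16.85
eef_pos: [588.5, 88.5, 28.7]
tcp_rot: [1.62, 1.571, -3.07]
contact_force: [-0.3, 0.1, 0.1]
opening: 0.648
```

Request:
jog_arm:
  series:
    - [0,0,0,-1.0,0,0,0.65]
    - [0,0,0,-2.0,0,0,0.65]
    - [0,0,0,-4.0,0,0,0.65]
    - [0,0,0,-4.0,0,0,0.65]
    - [0,0,0,-2.0,0,0,0.3]
    - [0,0,0,0,0,0,0.0]

```text
clock: 17.45
eef_pos: [590.8, 88.8, 163.1]
tcp_rot: [-1.443, 1.564, 0.15]
contact_force: [0.1, -0.3, 0.0]
opening: 0.319
```

```bash
python3 plan.py 500 87 160 91.3;  python3 - <<'E'
from h import *
q,e=r.grab_frame("side"); np.save("pics/side8p.npy",q)
cv2.imwrite("pics/c8.png",cv2.resize(q[190:270,275:355,::-1],(600,600),interpolation=cv2.INTER_CUBIC))
E
```

```text
t 17.45 tcp [590.8  88.8 163.1] F [ 0.1 -0.3  0. ] open 0.319 zdir yaw 91.3 xtool [ 0.0066  0.001  -1.    ]
turn [-0.    0.05  0.38] shift cm (after turn) [0.31 9.08 0.02] rows>= 2
```

View pics/c8.png

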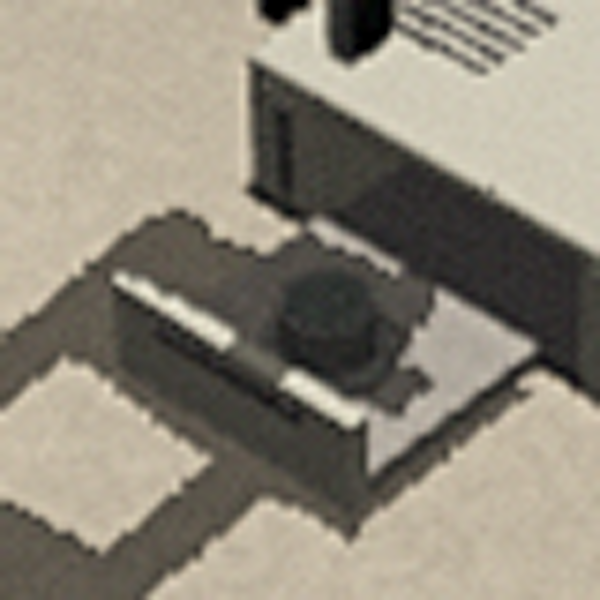

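The holder appears upright in the pocket, in the arm's shadow at about (318,230). I back the arm off in front of the tray for a clear look and for the push.

Request:
jog_arm:
  series:
    - [0,0,0,0,3.0,0,0]
    - [0,0,0,0,4.0,0,0]
    - [0,0,0,0,2.0,0,0]
    - [0,0,0,0,0,0,0]
    - [0,0,0,0,0,0,0]

```text
clock: 18.0
eef_pos: [498.6, 86.5, 158.3]
tcp_rot: [1.922, 1.57, -2.767]
contact_force: [0.9, 1.0, 0.1]
opening: 0.001
```

```bash
python3 plan.py 500 86.4 25 91.3;  python3 - <<'E'
from h import *
q,e=r.grab_frame("side"); np.save("pics/side9p.npy",q)
p,_=r.grab_frame("top")
print("pred hub top",proj("side",(588.7,88.4,45)),"flange top ctr",proj("side",(588.7,88.4,23)))
f=lambda p,x,y,w,h:cv2.resize(p[y:y+h,x:x+w,::-1],(400,400),interpolation=cv2.INTER_CUBIC)
cv2.imwrite("pics/c9.png",np.hstack([f(q,290,205,60,60),f(p,225,190,100,100)]))
E
```

```text
t 18.0 tcp [498.6  86.5 158.3] F [0.9 1.  0.1] open 0.001 zdir yaw 91.31 xtool [-3.e-04 -1.e-04 -1.e+00]
turn [ 0.01 -0.01 -0.02] shift cm (after turn) [ 1.333e+01 -1.400e-01 -1.000e-02] rows>= 3
pred hub top [317.39130179 229.14544262] flange top ctr [317.58173291 235.30970711]
```

View pics/c9.png

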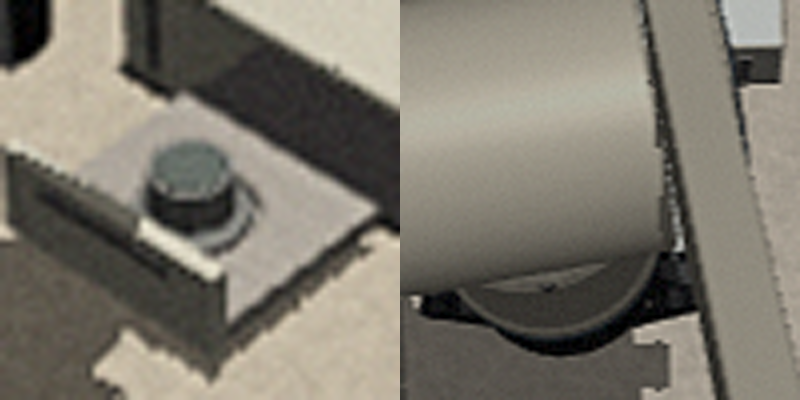

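The clear side view shows the holder standing flat inside the pocket ring, with its hub top at (318.5,230.2). Predicted for seated is (317.4,229.1), plus the known bias of about 2 px in u. Now I lower in front of the panel.

Request:
jog_arm:
  series:
    - [0,0,0,3.0,0,0,0]
    - [0,0,0,4.0,0,0,0]
    - [0,0,0,4.0,0,0,0]
    - [0,0,0,2.2,0,0,0]
    - [0,0,0,0,0,0,0]
    - [0,0,0,0,-0.8,0,0]
    - [0,0,0,0,-0.8,0,0]
    - [0,0,0,0,0,0,0]

```text
clock: 18.9
eef_pos: [517.9, 87.2, 28.5]
tcp_rot: [-1.434, 1.566, 0.159]
contact_force: [-0.2, -0.2, -0.4]
opening: -0.001
```

```bash
python3 plan.py 606 88 25 91.3
```

```text
t 18.9 tcp [517.9  87.2  28.5] F [-0.2 -0.2 -0.4] open -0.001 zdir yaw 91.28 xtool [ 4.6e-03  7.0e-04 -1.0e+00]
turn [-0.02  0.04  0.26] shift cm (after turn) [ 0.35 -8.81 -0.12] rows>= 2
```

Request:
jog_arm:
  series:
    - [0,0,0,0,-0.2,0,0]
    - [0,0,0,0,-0.2,0,0]
    - [0,0,0,0,-0.2,0,0]
    - [0,0,0,0,-0.2,0,0]
    - [0,0,0,0,-0.2,0,0]
    - [0,0,0,0,-0.2,0,0]
    - [0,0,0,0,-0.2,0,0]
    - [0,0,0,0,-0.2,0,0]
    - [0,0,0,0,0,0,0]

```text
clock: 19.8
eef_pos: [530.3, 87.2, 26.6]
tcp_rot: [1.701, 1.57, -2.989]
contact_force: [-3.3, -0.3, 1.7]
opening: -0.003
```

Request:
jog_arm:
  series:
    - [0,0,0,0,-0.2,0,0]
    - [0,0,0,0,-0.3,0,0]
    - [0,0,0,0,-0.4,0,0]
    - [0,0,0,0,-0.4,0,0]
    - [0,0,0,0,-0.4,0,0]
    - [0,0,0,0,-0.4,0,0]
    - [0,0,0,0,-0.4,0,0]
    - [0,0,0,0,-0.4,0,0]
    - [0,0,0,0,-0.4,0,0]
    - [0,0,0,0,-0.4,0,0]
    - [0,0,0,0,-0.4,0,0]
    - [0,0,0,0,-0.4,0,0]
    - [0,0,0,0,-0.4,0,0]
    - [0,0,0,0,-0.4,0,0]
    - [0,0,0,0,-0.4,0,0]
    - [0,0,0,0,-0.4,0,0]
    - [0,0,0,0,-0.3,0,0]
    - [0,0,0,0,-0.2,0,0]
    - [0,0,0,0,0,0,0]

```text
clock: 21.7
eef_pos: [596.7, 88.8, 26.6]
tcp_rot: [1.475, 1.57, 3.068]
contact_force: [-3.9, 1.3, -2.1]
opening: 0.001
```

```bash
python3 plan.py 606 89 25 91.3; python3 - <<'E'
from h import *
q,e=r.grab_frame("side")
cv2.imwrite("pics/c10.png",cv2.resize(q[170:270,280:380,::-1],(600,600),interpolation=cv2.INTER_CUBIC))
E
```

```text
t 21.7 tcp [596.7  88.8  26.6] F [-3.9  1.3 -2.1] open 0.001 zdir yaw 91.3 xtool [-3.e-04  0.e+00 -1.e+00]
turn [ 0.    0.   -0.02] shift cm (after turn) [ 0.16 -0.93  0.  ] rows>= 1
```

View pics/c10.png

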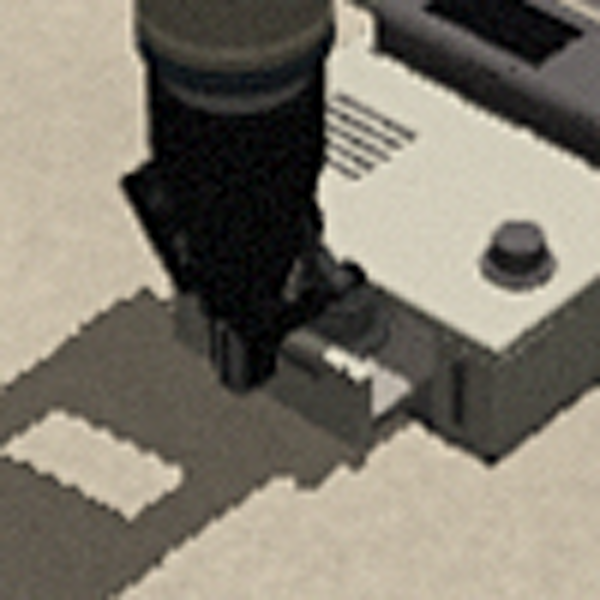

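The side view shows the fingertips on the panel at about (321,233) and the tray nearly in. The holder is going under the mouth. I continue by feel.

Request:
jog_arm:
  series:
    - [0,0,0,0,-0.2,0,0]
    - [0,0,0,0,-0.2,0,0]
    - [0,0,0,0,-0.15,0,0]
    - [0,0,0,0,-0.15,0,0]
    - [0,0,0,0,-0.1,0,0]
    - [0,0,0,0,-0.1,0,0]
    - [0,0,0,0,0,0,0]

```text
clock: 22.45
eef_pos: [604.9, 89.0, 26.6]
tcp_rot: [1.573, 1.569, -3.117]
contact_force: [-7.3, 1.2, 0.0]
opening: -0.001
```

Request:
jog_arm:
  series:
    - [0,0,0,0,-0.05,0,0]
    - [0,0,0,0,-0.05,0,0]
    - [0,0,0,0,0,0,0]

```text
clock: 22.75
eef_pos: [605.7, 89.0, 26.6]
tcp_rot: [1.576, 1.569, -3.114]
contact_force: [-8.0, 1.4, 0.2]
opening: -0.002
```

Request:
jog_arm:
  series:
    - [0,0,0,0,-0.05,0,0]
    - [0,0,0,0,-0.05,0,0]
    - [0,0,0,0,0,0,0]

```text
clock: 23.05
eef_pos: [606.7, 89.0, 26.7]
tcp_rot: [1.575, 1.569, -3.115]
contact_force: [-8.0, 2.0, 0.5]
opening: 0.002
```

Request:
jog_arm:
  series:
    - [0,0,0,0,-0.07,0,0]
    - [0,0,0,0,0,0,0]

```text
clock: 23.25
eef_pos: [607.3, 89.0, 26.6]
tcp_rot: [1.59, 1.569, -3.1]
contact_force: [-8.0, 1.9, 0.2]
opening: -0.002
```

Request:
jog_arm:
  series:
    - [0,0,0,0,-0.07,0,0]
    - [0,0,0,0,0,0,0]

```text
clock: 23.45
eef_pos: [608.0, 89.0, 26.6]
tcp_rot: [1.579, 1.569, -3.111]
contact_force: [-7.8, 2.5, 0.8]
opening: 0.003
```

Request:
jog_arm:
  series:
    - [0,0,0,0,-0.07,0,0]
    - [0,0,0,0,0,0,0]

```text
clock: 23.65
eef_pos: [608.7, 89.1, 26.6]
tcp_rot: [1.584, 1.569, -3.105]
contact_force: [-7.8, 1.1, 0.6]
opening: 0.001
```

Request:
jog_arm:
  series:
    - [0,0,0,0,-0.07,0,0]
    - [0,0,0,0,0,0,0]

```text
clock: 23.85
eef_pos: [609.4, 89.1, 26.6]
tcp_rot: [1.574, 1.569, -3.116]
contact_force: [-8.6, 1.1, 0.4]
opening: -0.003
```

Request:
jog_arm:
  series:
    - [0,0,0,0,-0.07,0,0]
    - [0,0,0,0,0,0,0]

```text
clock: 24.05
eef_pos: [610.0, 89.1, 26.6]
tcp_rot: [1.582, 1.569, -3.108]
contact_force: [-7.5, 1.7, 1.1]
opening: -0.001
```

Request:
jog_arm:
  series:
    - [0,0,0,0,-0.07,0,0]
    - [0,0,0,0,0,0,0]

```text
clock: 24.25
eef_pos: [610.7, 89.1, 26.6]
tcp_rot: [1.577, 1.569, -3.113]
contact_force: [-8.0, 2.7, 1.5]
opening: -0.004
```

Request:
jog_arm:
  series:
    - [0,0,0,0,-0.07,0,0]
    - [0,0,0,0,0,0,0]

```text
clock: 24.45
eef_pos: [611.5, 89.1, 26.6]
tcp_rot: [1.585, 1.569, -3.105]
contact_force: [-9.0, 2.3, 1.5]
opening: 0.001
```

Request:
jog_arm:
  series:
    - [0,0,0,0,-0.07,0,0]
    - [0,0,0,0,0,0,0]

```text
clock: 24.65
eef_pos: [612.4, 89.1, 26.6]
tcp_rot: [1.564, 1.569, -3.126]
contact_force: [-7.6, 1.9, 0.1]
opening: -0.001
```

Request:
jog_arm:
  series:
    - [0,0,0,0,-0.07,0,0]
    - [0,0,0,0,0,0,0]

```text
clock: 24.85
eef_pos: [613.2, 89.2, 26.6]
tcp_rot: [1.554, 1.569, -3.136]
contact_force: [-6.1, 1.5, -1.0]
opening: -0.0
```

Request:
jog_arm:
  series:
    - [0,0,0,0,-0.05,0,0]
    - [0,0,0,0,0,0,0]

```text
clock: 25.05
eef_pos: [613.8, 89.2, 26.6]
tcp_rot: [1.539, 1.57, 3.132]
contact_force: [-6.4, 1.4, -0.9]
opening: -0.001
```

Request:
jog_arm:
  series:
    - [0,0,0,0,-0.05,0,0]
    - [0,0,0,0,0,0,0]

```text
clock: 25.25
eef_pos: [614.5, 89.2, 26.6]
tcp_rot: [1.514, 1.57, 3.108]
contact_force: [-6.1, 1.4, -1.5]
opening: 0.001
```

Request:
jog_arm:
  series:
    - [0,0,0,0,-0.05,0,0]
    - [0,0,0,0,0,0,0]

```text
clock: 25.45
eef_pos: [615.1, 89.2, 26.6]
tcp_rot: [1.522, 1.57, 3.115]
contact_force: [-5.7, 1.5, -1.9]
opening: 0.004
```

Request:
jog_arm:
  series:
    - [0,0,0,0,-0.05,0,0]
    - [0,0,0,0,0,0,0]

```text
clock: 25.65
eef_pos: [615.4, 89.2, 26.6]
tcp_rot: [1.524, 1.57, 3.117]
contact_force: [-6.0, 1.9, -0.9]
opening: 0.003
```

Request:
jog_arm:
  series:
    - [0,0,0,0,-0.05,0,0]
    - [0,0,0,0,0,0,0]

```text
clock: 25.85
eef_pos: [615.5, 89.2, 26.6]
tcp_rot: [1.583, 1.569, -3.107]
contact_force: [-7.0, 1.9, 0.4]
opening: 0.002
```

Request:
jog_arm:
  series:
    - [0,0,0,0,-0.05,0,0]
    - [0,0,0,0,0,0,0]

```text
clock: 26.05
eef_pos: [615.6, 89.2, 26.6]
tcp_rot: [1.586, 1.568, -3.104]
contact_force: [-9.5, 2.0, 1.2]
opening: -0.003
```

Request:
jog_arm:
  series:
    - [0,0,0,0,-0.05,0,0]
    - [0,0,0,0,0,0,0]

```text
clock: 26.25
eef_pos: [615.8, 89.2, 26.6]
tcp_rot: [1.584, 1.568, -3.106]
contact_force: [-10.0, 1.9, 3.3]
opening: -0.0
```

Request:
jog_arm:
  series:
    - [0,0,0,0,-0.05,0,0]
    - [0,0,0,0,0,0,0]

```text
clock: 26.45
eef_pos: [615.9, 89.2, 26.6]
tcp_rot: [1.597, 1.567, -3.093]
contact_force: [-11.3, 1.8, 3.9]
opening: 0.004
```

Request:
jog_arm:
  series:
    - [0,0,0,0,-0.05,0,0]
    - [0,0,0,0,0,0,0]

```text
clock: 26.65
eef_pos: [616.1, 89.2, 26.6]
tcp_rot: [1.6, 1.566, -3.09]
contact_force: [-13.9, 0.4, 5.9]
opening: -0.001
```

The feel matches a click: 8 to 9 N, a drop to 6 N, then a stiff rise to 13.9 N. I back off slowly.

Request:
jog_arm:
  series:
    - [0,0,0,0,0.1,0,0]
    - [0,0,0,0,0.2,0,0]
    - [0,0,0,0,0.3,0,0]
    - [0,0,0,0,0.3,0,0]
    - [0,0,0,0,0.3,0,0]
    - [0,0,0,0,0.3,0,0]
    - [0,0,0,0,0.3,0,0]
    - [0,0,0,0,0.3,0,0]
    - [0,0,0,0,0.3,0,0]
    - [0,0,0,0,0.3,0,0]
    - [0,0,0,0,0,0,0]

```text
clock: 27.75
eef_pos: [591.0, 88.5, 26.8]
tcp_rot: [1.893, 1.571, -2.797]
contact_force: [1.2, 0.0, -0.0]
opening: 0.007
```

```bash
python3 - <<'E'
from h import *
q,e=r.grab_frame("side"); np.save("pics/side11p.npy",q)
q0=np.load("pics/side0p.npy")
f=lambda p,x,y,w,h:cv2.resize(p[y:y+h,x:x+w,::-1],(400,400),interpolation=cv2.INTER_CUBIC)
cv2.imwrite("pics/c11.png",np.hstack([f(q,290,170,80,80),f(q0,290,170,80,80)]))
E
```

```text
(no output)
```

View pics/c11.png

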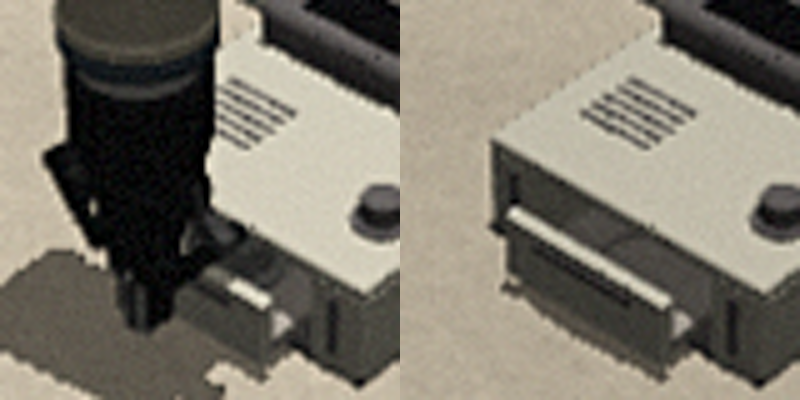

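The panel's right corner sits in the same place as at the start (crop (268,290) vs (668,290)), and the fingers are free, so the tray stays shut. I clear the arm for a final look.

Request:
jog_arm:
  series:
    - [0,0,0,0,2.0,0,0]
    - [0,0,0,0,4.0,0,0]
    - [0,0,0,0,4.0,0,0]
    - [0,0,0,-3.0,2.0,0,0]
    - [0,0,0,-4.0,0,0,0]
    - [0,0,0,-4.0,0,0,0]
    - [0,0,0,-4.0,0,-3.0,0]
    - [0,0,0,-2.0,0,-4.0,0]
    - [0,0,0,0,0,-4.0,0]
    - [0,0,0,0,0,-4.0,0]
    - [0,0,0,0,0,-4.0,0]
    - [0,0,0,0,0,-4.0,0]
    - [0,0,0,0,0,-4.0,0]
    - [0,0,0,0,0,-4.0,0]
    - [0,0,0,0,0,0,0]
    - [0,0,0,0,0,0,0]
    - [0,0,0,0,0,0,0]

```text
clock: 29.5
eef_pos: [478.2, -223.3, 196.7]
tcp_rot: [0.582, 1.57, 2.176]
contact_force: [1.0, -0.1, -0.7]
opening: -0.0
```

```bash
python3 - <<'E'
from h import *
f=lambda p,x,y,w,h:cv2.resize(p[y:y+h,x:x+w,::-1],(400,300),interpolation=cv2.INTER_CUBIC)
q,_=r.grab_frame("side"); q0=np.load("pics/side0p.npy"); p,d=r.grab_frame("top"); p0=np.load("pics/top0p.npy")
cv2.imwrite("pics/c12.png",np.vstack([np.hstack([f(q,290,170,120,90),f(q0,290,170,120,90)]),np.hstack([f(p,200,150,120,90),f(p0,200,150,120,90)])]))
cv2.imwrite("pics/side12.png",q[:,:,::-1])
g=lambda a:cv2.cvtColor(a,cv2.COLOR_RGB2GRAY)
print("panel shift side",cv2.phaseCorrelate(np.float32(g(q0)[212:245,305:350]),np.float32(g(q)[212:245,305:350])))
print("panel shift top",cv2.phaseCorrelate(np.float32(g(p0)[205:230,240:305]),np.float32(g(p)[205:230,240:305])))
s=r.sense(); print(s['clock'],s['eef_pos'],s['contact_force'])
E
```

```text
panel shift side ((0.4489328966421908, 0.012146038087486488), 1.0401156318776401)
panel shift top ((0.07244718801082684, 0.1649394730911382), 0.9213139539294772)
29.6 [ 478.42243027 -222.93663277  196.76229711] [-0.07224229  0.3553251  -0.91543332]
```

View pics/c12.png

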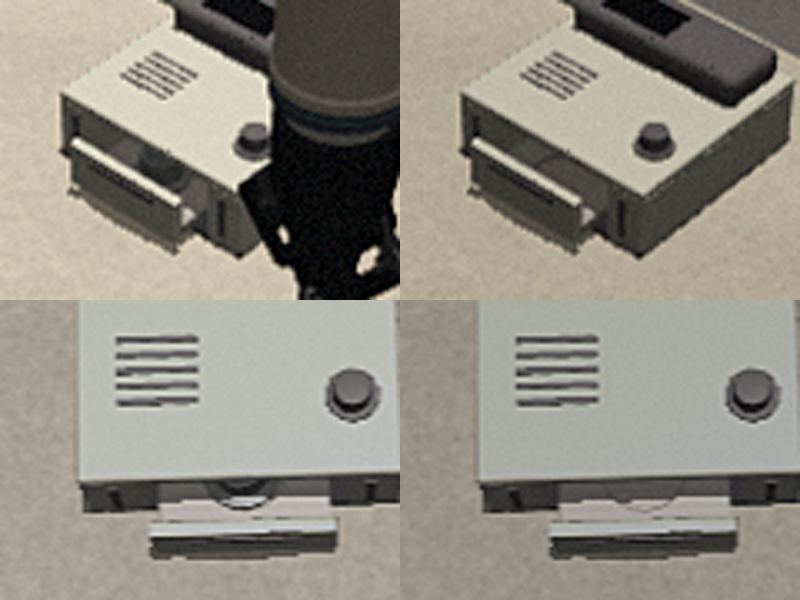

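View pics/side12.png

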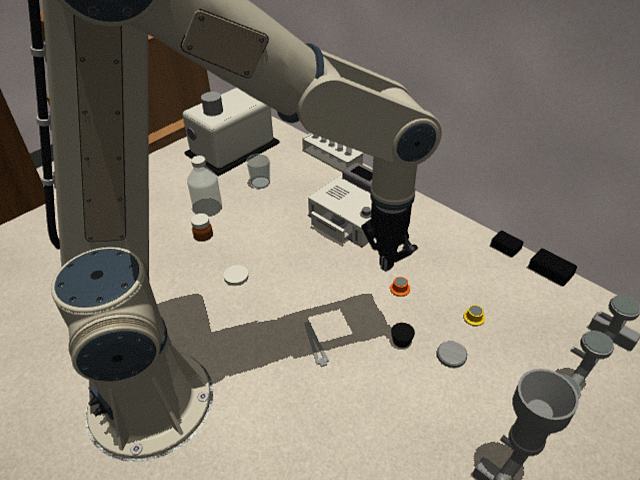

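The tray panel sits as at the start, with shifts of 0.07/0.16 px in the top view and 0.45/0.01 px in the side view. The button is up, the holder is seen upright in its pocket inside the mouth, the bystanders in view are in place, and the arm is clear. I hand in the job.

```bash
python3 -c "
from rig import r
print(r.sign_off())"
```

```text
the job is handed in; nothing more can be done
None
```

The job is done and handed in at about 30 s of the 69 s allowed; no verdict was reported.

**What I did**
- I pressed the release with about 6 N, and the tray popped out empty.
- I centred the grey holder with a squeeze in each of two directions and carried it to the tray. I lowered it until the pocket floor pushed back with 7 N at the expected height, then let go.
- I pushed the tray home by feel: about 8–9 N, a drop to 6 N (the click, about 7 mm past home), then the buffer up to 13.9 N. I then backed off.

**Last checks**
- **Tray:** its front panel is within 0.5 px (about 1 mm) of its starting place in both views, and it stayed shut untouched.
- **Button and holder:** the button is up and the holder shows upright in the pocket inside the mouth. Once the tray is shut the holder is only partly visible, so its seating rests on the clear view just before the push.
- **Bystanders:** those in view looked unmoved by eye; I did not measure them.
- **Disagreement:** the side camera put things about 4 mm off in y compared with the top camera. The arm's own position at the grasp agreed with the top camera, so I used that one.

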